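# Load the reader's sample slide

### The arm

A 7-joint arm with a two-finger parallel gripper is mounted at the origin on a cart in front of the work surface, level with it; the furniture and walls round the work are solid. World frame = base frame: x ahead of the robot, y to its left, z up, the work surface at z = 0. Lengths are in m, angles in rad, forces in N, time in s.
With the tool pointing down it reaches from about 0.35 to 0.9 m from the base axis. Payload 8.1 kg.
Tool frame: the origin (TCP) lies at the very end of the fingers, on their centre line; the grasp point (between the pads) lies 19 mm behind it; y points along the fingers, x is the direction in which the jaws open and shut, and the axes are right-handed (so a half turn about y gives the same grasp; the last joint's range is limited). The gripper opens to 92 mm and grips with 3 to 60 N. Pads are 19 mm wide; open, the fingers measure 130 mm over their backs; the gripper's body (75 mm by 190 mm) begins 47 mm behind the grasp point.
Start: joints at [-1.405, 0.434, 0.025, 1.573, -0.012, 1.134, -0.075], TCP at [0.166, 0.603, 0.227] pointing down, gripper open.
Joint ranges: [-2.62, 2.62], [-0.44, 2.09], [-1.27, 1.32], [0.08, 2.57], [-1.32, 4.46], [0.12, 2], [-2.74, 2.74]. Speed limits (rad/s): [2.22, 2.22, 3.01, 3.01, 3.14, 3.14, 3.14].

### API

Orientations are given as [roll, pitch, yaw] about the fixed x, y, z axes, in that order (R = Rz(yaw) Ry(pitch) Rx(roll)).
In Python, from bench import r gives the robot as it stands. The module is installed in compiled form; this text tells all that it offers.
- The arm moves only by the tool send_rows, never from a script. Its argument "targets" is text: rows parted by semicolons, each of 7 numbers parted by spaces: the shift along the world's x, y, z in mm, then the turn, a rotation vector about the world's x, y, z in degrees, then the finger opening in mm, from 0 to 91.8. A call has 1 to 10 rows; each row is the pose to reach, as a shift and turn from the pose commanded when the call began; what a row does not reach only later rows make up. A row lasts 1/8 s, in which the tool goes at most 62.5 mm and 10.7 degrees, less where a joint would pass 70% of its speed; a pose out of reach is approached as far as the arm can. A call with a gripper value outside its range is refused whole. The fingers move at their own pace and stop on an object; "newtons" is the grip in N (left out, the last holds). Time passes only in rows, so rows that repeat a pose let the fingers close. It gives the time, the measured TCP pose, the force and the opening at its end, in the units of the state.
- r.sense(): the state, without advancing time (a new reading comes with each control period).
- r.get_image(name): name is "scene" or "side" or "wrist"; returns a dict with "img" (400x640x3 uint8, blue, green, red), "fx", "fy", "cx", "cy" (pixels), "k1" (the pictures are not rectified: a ray, as slopes to the right and down, at radius r is drawn at 1 + k1 r^2 times it, then the intrinsics apply), "extrinsics" (4x4, takes a point from camera to world coordinates). Camera axes: x right, y down, z forward; pixel columns grow to the right and rows downward; lengths in m; the calibration is good to about 2 mm. A picture is of the moment at which its call begins. There is no depth.
- r.finish_job(): hands the job in, once; it reports no verdict.
The state is a dict: "time_s": time; "joint_positions": joint angles; "dq": joint speeds; "effort": joint torques, N m; "ee_pos": TCP position; "tool_rot": TCP orientation; "contact_force": force on the tool from outside, world axes, zero at the start; "wrist_torque": the same for the moment, N m; "opening": finger opening in m.
Only numpy, scipy, OpenCV 4.12 (cv2) and the standard library are available. Lean on these libraries where they do the work, as an engineer would, in place of code of your own. Each camera call takes 0.05 s, during which the arm holds its last target. There are 200 camera calls.

### The job

Pull the round knob on the front of the grey bench reader until the sample slide clicks into its fully-out position, and put the small dropper bottle (the shortest of the four standing together at the front right of the table) upright in the slide's round pocket and let it go. Then push the slide fully home so that it carries the bottle inside. Don't tip the small bottle, and leave the three taller bottles where they stand.

Things in the scene. Friction and masses are not known exactly. Their poses are not given: they have to be found in the camera images.
- reader: grey box-shaped bench reader, fixed to the table, 130 deep (x) x 98 wide (y) x 92 high mm; origin on the table on its mid-line, 75 mm behind its front face; its own -x axis points out of the front, the way the slide pulls out; a 70 mm wide tunnel in its front takes the slide and bottle
- sample_slide (a joint): sample slide in the reader's front, m: 0 = home (its front panel, 76 wide, 78 high (z 8 to 86 mm), 8 mm thick, lies on the reader's front face), 0.070 = fully out. It has a snap detent: about 6 N takes it past mid-travel either way and then it clicks on to that end; about 3 N holds it at either end
- knob (a point): centre of the slide's black round pull knob, 55 mm above the table: a disc 32 mm in diameter and 14 mm thick along the pull direction, on a horizontal steel stem 8 mm in diameter that leaves 30 mm clear between a small collar on the front panel and the back of the disc (34 mm to the panel itself); moves with the slide
- pocket (a point): centre of the floor of the slide's round pocket, 14 mm above the table: 34 mm in diameter, 12 mm deep (rim 26 mm above the table, 2 mm chamfer), in a 60 mm wide metal carriage; moves with the slide. With the slide out it is open from above, midway in the 70 mm gap between the front panel and the reader's front face; axes as the reader's
- small_bottle: small brown dropper bottle standing with the three taller ones at the front right of the table (a like one far back by the microscope is not meant), loose, about 60 g: round body 29 mm in diameter, straight up to 36 mm height, a sloping shoulder to 47 mm, then a cap 18 mm in diameter, 62 mm high in all; origin at the centre of its underside, z up
- tall_bottle_1: dropper bottle, 35 mm diameter, 85 mm high, loose, not to be used; origin at the centre of its underside, z up
- tall_bottle_2: dropper bottle, 35 mm diameter, 85 mm high, loose, not to be used; origin at the centre of its underside, z up
- tall_bottle_3: dropper bottle, 35 mm diameter, 85 mm high, loose, not to be used; origin at the centre of its underside, z up
Mind the look-alikes: they are no part of the job. What is shaped like the small_bottle but purple is not meant.

How it is judged:
On the way, in this order (a step that is already met when the one before it is completed fails the run):
1. the slide is pulled fully out (joint over 0.064 m) (value of joint sample_slide above 0.064 m), for 0.2 s.
2. the small bottle stands in the pocket, let go, with the slide still out (joint over 0.060 m) (horizontal distance between small_bottle and pocket below 0.007 m and z of small_bottle in the frame of pocket between -0.006 and 0.006 m and angle between small_bottle's own z axis and vertical below 0.15 rad and contact force between small_bottle and the fingers below 0.1 N and value of joint sample_slide above 0.06 m), for 0.2 s.
At the end, for the whole second after the job is handed in: The slide is home (joint under 4 mm) and the small bottle stands in its pocket, at rest and released: within 7 mm of the pocket's centre, within 6 mm of its floor, tilted less than 0.15 rad (value of joint sample_slide below 0.004 m and horizontal distance between small_bottle and pocket below 0.007 m and z of small_bottle in the frame of pocket between -0.006 and 0.006 m and angle between small_bottle's own z axis and vertical below 0.15 rad and contact force between small_bottle and the fingers below 0.1 N and linear speed of small_bottle below 0.02 m/s); the robot touches nothing.
It fails at once if the small bottle is tipped by more than 0.7 rad (angle between small_bottle's own z axis and vertical above 0.7 rad).
It fails at once if a taller bottle is moved by more than 30 mm (distance of any of tall_bottle_1, tall_bottle_2, tall_bottle_3 from where it was at the start of the episode above 0.03 m).
It also fails if it takes over 61 s, if anything falls off the work surface, if the arm or the gripper's body presses on something with over 40 N, if the wrist force passes 120 N, or if a joint passes its speed limit or range.

## Working session

There is one attempt and no reset: what is moved stays moved. The work goes in short steps, Python scripts to look and compute and a tool call to move; the robot and the scene stay as the last step left them, time stands still between calls to the robot, and variables do not carry over. Pictures are saved under pics/ and viewed, about 8 in all and at most 12, crops included, and the job is handed in when it is done.

Besides the shell and the picture viewer there is one more tool, called after ">>>" as name(argument=value, ...) on one line, values as JSON. send_rows: Moves the arm, as the interface text tells. Its arguments: {"type":"object","properties":{"targets":{"type":"string"},"newtons":{"type":"number"}},"required":["targets"]}

```bash
mkdir -p pics
cat > h.py <<'E'
import numpy as np, cv2
from bench import r
def get(n,save=None):
    d=r.get_image(n)
    if save: cv2.imwrite('pics/'+save+'.png',d['img'])
    return d
def ray(d,u,v):
    xd,yd=(u-d['cx'])/d['fx'],(v-d['cy'])/d['fy']
    x,y=xd,yd
    for _ in range(30):
        s=1+d['k1']*(x*x+y*y); x,y=xd/s,yd/s
    E=np.array(d['extrinsics']); return E[:3,3],E[:3,:3]@np.array([x,y,1.])
def plane(d,u,v,z):
    o,w=ray(d,u,v); return o+w*(z-o[2])/w[2]
def proj(d,p):
    E=np.array(d['extrinsics']); c=E[:3,:3].T@(np.array(p)-E[:3,3]); x,y=c[0]/c[2],c[1]/c[2]; s=1+d['k1']*(x*x+y*y)
    return d['cx']+d['fx']*x*s, d['cy']+d['fy']*y*s
E
python3 - <<'E'
from h import *
import pickle
D={n:get(n,'a_'+n) for n in ('scene','side')}
pickle.dump(D,open('a.pkl','wb'))
for n in D: print(n,np.round(D[n]['extrinsics'],3).tolist(),D[n]['fx'],D[n]['k1'])
print(r.sense())
E
```

```text
scene [[0.864, -0.231, 0.446, 0.175], [-0.503, -0.393, 0.77, -0.71], [-0.002, -0.89, -0.456, 0.451], [0.0, 0.0, 0.0, 1.0]] 374.7085018380282 0.02053356230383004
side [[0.836, -0.19, 0.515, 0.078], [-0.549, -0.33, 0.768, -0.768], [0.024, -0.925, -0.38, 0.406], [0.0, 0.0, 0.0, 1.0]] 457.46082354781703 0.026250870444141223
{'time_s': 0.1, 'joint_positions': array([-1.40458058,  0.43514437,  0.02496436,  1.57397668, -0.0116086 ,
        1.13405905, -0.07513251]), 'dq': array([ 2.57121259e-05, -2.91844048e-03,  5.60700382e-04, -1.74304139e-03,
        1.24998503e-03, -1.62612563e-03, -6.19765758e-04]), 'effort': array([ 2.60028966e-03, -6.69122601e+01,  9.87541638e-01, -3.15145719e+01,
       -6.06071600e-02,  3.75352066e-02,  3.36381760e-06]), 'ee_pos': array([0.16591342, 0.60209245, 0.22604031]), 'tool_rot': array([-1.57091534e+00,  1.43751112e-03,  1.30188361e+00]), 'contact_force': array([-0.07794743,  0.8613908 , -0.5114822 ]), 'wrist_torque': array([-0.04827243,  0.00941211, -0.01801665]), 'opening': 0.09186147024933776}
```

View pics/a_scene.png

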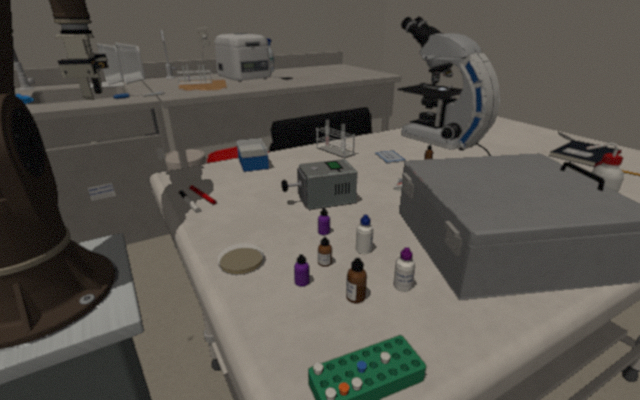

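View pics/a_side.png

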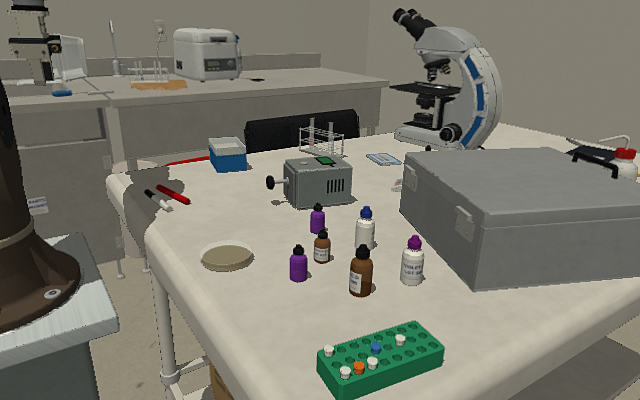

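The small brown bottle is at about (325,252) in scene and (321,246) in side. The purple look-alikes are at (324,222) and (302,270) in scene. The reader is near (328,184), with the knob at (286,186) in scene and (270,182) in side. Next I'll enlarge both views to measure.

Run:
```python
import cv2,numpy as np
a=cv2.imread('pics/a_side.png')[140:310,230:440]
b=cv2.imread('pics/a_scene.png')[150:310,270:430]
b=cv2.convertScaleAbs(b,alpha=1.6)
a=cv2.resize(a[:,:200],None,fx=4,fy=3.5,interpolation=cv2.INTER_CUBIC)
cv2.imwrite('pics/b_side.png',a)
b=cv2.resize(b,None,fx=3.75,fy=3.75,interpolation=cv2.INTER_CUBIC)
cv2.imwrite('pics/b_scene.png',b)
```

```text
(no output)
```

View pics/b_side.png

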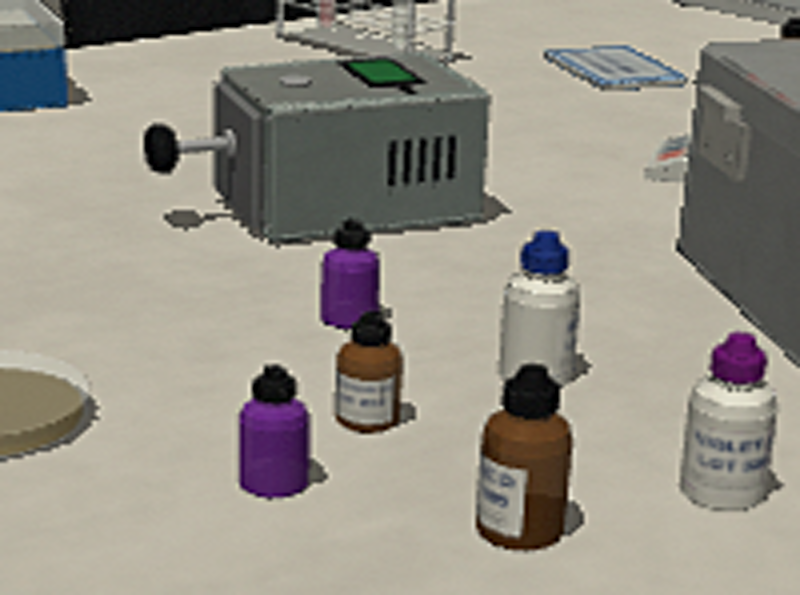

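View pics/b_scene.png

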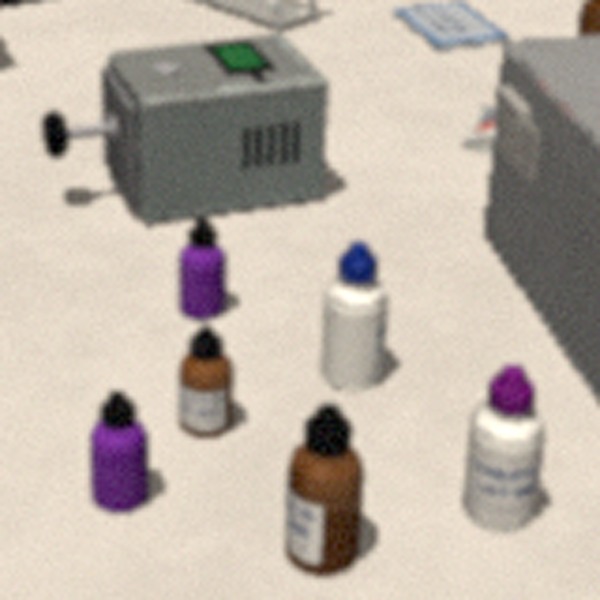

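The enlarged crops show the slide home, the knob disc centre at crop (160,148) in side and (55,133) in scene, the reader's right-side corners, and the bottle caps and bases.

```bash
cat > m.py <<'E'
from h import *
import pickle
D=pickle.load(open('a.pkl','rb'))
S=lambda u,v:(230+u/4,140+v/3.5)
C=lambda u,v:(270+u/3.75,150+v/3.75)
def two(ps,pc):
    o1,w1=ray(D['side'],*S(*ps)); o2,w2=ray(D['scene'],*C(*pc))
    A=np.stack([w1,-w2],1); t=np.linalg.lstsq(A,o2-o1,rcond=None)[0]
    a,b=o1+w1*t[0],o2+w2*t[1]; return (a+b)/2,np.linalg.norm(a-b)
def pr(n,z,ps,pc):
    p,e=two(ps,pc)
    print(n,'z',z,'side',np.round(1e3*plane(D['side'],*S(*ps),z)),'scene',np.round(1e3*plane(D['scene'],*C(*pc),z)),'tri',np.round(1e3*p),round(1e3*e,1))
if __name__=='__main__':
    pr('knob',.055,(160,149),(55,133))
    pr('FRtop',.092,(265,112),(150,104))
    pr('RRtop',.092,(488,97),(326,82))
    pr('FRbot',0,(268,241),(152,222))
    pr('RRbot',0,(487,216),(326,196))
    pr('small capmid',.055,(372,332),(206,346))
    pr('small midbody',.018,(368,396),(207,404))
    pr('purF cap',.055,(275,384),(118,410))
    pr('purB cap',.055,(352,238),(202,236))
    pr('blue',.075,(545,255),(358,265))
    pr('tall brown',.075,(530,392),(328,430))
    pr('white pur',.075,(739,358),(512,391))
    pr('dish right edge',.01,(95,405),(0,0))
E
python3 m.py
```

```text
knob z 0.055 side [530.  90.  55.] scene [532.  92.  55.] tri [538. 105.  49.] 0.5
FRtop z 0.092 side [562.  31.  92.] scene [571.  27.  92.] tri [592.  74.  72.] 8.1
RRtop z 0.092 side [686.  -4.  92.] scene [690.  -0.  92.] tri [702.  17.  84.] 0.1
FRbot z 0 side [571.  42.   0.] scene [576.  36.   0.] tri [585.  58. -11.] 6.2
RRbot z 0 side [705.  14.  -0.] scene [701.   8.  -0.] tri [687.  -9.  12.] 1.1
small capmid z 0.055 side [ 484. -188.   55.] scene [ 486. -188.   55.] tri [ 488. -183.   52.] 0.7
small midbody z 0.018 side [ 485. -185.   18.] scene [ 487. -187.   18.] tri [ 489. -181.   14.] 2.0
purF cap z 0.055 side [ 421. -212.   55.] scene [ 421. -214.   55.] tri [ 421. -213.   55.] 1.5
purB cap z 0.055 side [542. -85.  55.] scene [544. -85.  55.] tri [547. -79.  51.] 1.0
blue z 0.075 side [ 579. -187.   75.] scene [ 581. -187.   75.] tri [ 584. -182.   72.] 1.3
tall brown z 0.075 side [ 480. -299.   75.] scene [ 482. -300.   75.] tri [ 485. -295.   71.] 1.5
white pur z 0.075 side [ 572. -317.   75.] scene [ 573. -318.   75.] tri [ 573. -317.   75.] 1.5
dish right edge z 0.01 side [ 385. -120.   10.] scene [658. 488.  10.] tri [  16. -993.  548.] 85.7
```

>>> send_rows(targets="48 -64 0 0 0 0 91; 97 -129 0 0 0 0 91; 145 -194 0 0 0 0 91; 193 -258 0 0 0 0 91; 241 -323 0 0 0 0 91; 290 -387 0 0 0 0 91; 338 -452 0 0 0 1.5 91; 386 -516 0 0 0 1.5 91; 386 -516 0 0 0 1.5 91; 386 -516 0 0 0 1.5 91")

```text
time_s: 1.35
ee_pos: [0.5412, 0.1004, 0.2266]
tool_rot: [-1.571, -0.0, 1.328]
contact_force: [0.8, 1.5, -0.4]
opening: 0.0909
```

>>> send_rows(targets="0 0 0 0 0 0 91; 0 0 0 0 0 0 91; 0 0 0 0 0 0 91")

```text
time_s: 1.72
ee_pos: [0.5396, 0.1036, 0.2265]
tool_rot: [-1.57, -0.0, 1.331]
contact_force: [0.5, -0.0, -0.3]
opening: 0.0908
```

Run:
```python
from h import *
import pickle
d=get('wrist','c_wrist'); pickle.dump(d,open('c.pkl','wb'))
s=r.sense(); print(s['time_s'],s['ee_pos'],s['tool_rot'],np.round(d['extrinsics'],3).tolist(),d['fx'])
```

```text
1.775 [0.53967702 0.1036573  0.22665806] [-1.57023882e+00 -4.23793669e-04  1.33057765e+00] [[0.238, 0.932, 0.273, 0.465], [0.971, -0.228, -0.067, 0.12], [-0.0, 0.281, -0.96, 0.385], [0.0, 0.0, 0.0, 1.0]] 317.75024102856594
```

View pics/c_wrist.png

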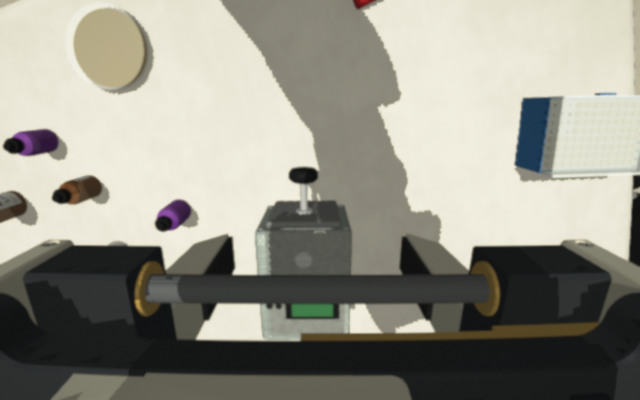

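The wrist view shows the knob disc at about (303,175), the stem running to the panel at (305,212), and the reader's top with side edges near x=258 and x=351. The small brown bottle is at (77,189). I'll refine the knob, axis and bottle from this view.

Run:
```python
from h import *
import pickle
d=pickle.load(open('c.pkl','rb')); im=d['img']
g=im.max(2)[160:195,280:330]; m=(g<60).astype('uint8')
ys,xs=np.nonzero(m); print('disc bbox',xs.min()+280,xs.max()+280,ys.min()+160,ys.max()+160,'c',xs.mean()+280,ys.mean()+160)
u=xs.mean()+280;v=ys.mean()+160
P=lambda u,v,z:np.round(1e3*plane(d,u,v,z),1)
print('knob',P(u,v,.055),'widths',P(xs.min()+280,v,.055),P(xs.max()+281,v,.055))
# stem centre by row
for y in range(186,210,3):
    row=im[y,290:320].astype(int).sum(1); 
    print(y,row.tolist())
for y in (215,225,235):
    print(y,im[y,245:270].sum(1).tolist(),im[y,338:362].sum(1).tolist())
# bottles
hsv=cv2.cvtColor(im,cv2.COLOR_BGR2HSV)
print('small cap',P(61,196,.055),'body',P(88,187,.018))
big=cv2.resize(im[160:350,240:370],None,fx=4.5,fy=3.1,interpolation=cv2.INTER_CUBIC)[:590]
cv2.imwrite('pics/d.png',cv2.resize(im[165:265,240:370],None,fx=6,fy=6,interpolation=cv2.INTER_CUBIC))
```

```text
disc bbox 290 316 168 182 c 303.2581602373887 174.9792284866469
knob [528.5  89.8  55. ] widths [525.2  76.1  55. ] [532.  103.9  55. ]
186 [697, 698, 698, 700, 701, 698, 698, 694, 675, 619, 561, 557, 572, 570, 541, 488, 466, 516, 531, 490, 441, 409, 398, 398, 400, 402, 402, 402, 403, 405]
189 [696, 695, 695, 698, 698, 697, 698, 695, 684, 644, 584, 566, 578, 580, 554, 508, 484, 553, 644, 668, 628, 523, 432, 401, 398, 400, 399, 400, 402, 403]
192 [698, 696, 697, 698, 700, 700, 701, 698, 684, 642, 579, 560, 576, 581, 557, 515, 495, 565, 654, 688, 672, 591, 478, 417, 401, 402, 415, 435, 428, 409]
195 [703, 701, 701, 703, 703, 703, 703, 700, 688, 644, 579, 557, 573, 583, 563, 518, 501, 572, 658, 682, 650, 556, 458, 411, 403, 412, 478, 576, 591, 512]
198 [701, 701, 700, 700, 701, 700, 700, 699, 695, 672, 616, 571, 575, 581, 564, 524, 504, 569, 650, 674, 659, 585, 476, 416, 402, 400, 419, 492, 566, 546]
201 [360, 362, 372, 392, 407, 404, 384, 366, 366, 392, 455, 524, 569, 582, 566, 519, 448, 373, 325, 306, 315, 312, 281, 251, 248, 257, 262, 278, 303, 309]
204 [218, 220, 220, 219, 219, 220,
[... 389 characters left out ...]
, 264, 255, 243] [174, 186, 197, 202, 201, 200, 204, 211, 256, 330, 382, 399, 402, 402, 402, 401, 401, 399, 398, 397, 396, 395, 397, 397]
225 [703, 703, 701, 701, 701, 701, 701, 701, 700, 700, 698, 687, 641, 522, 383, 296, 270, 265, 258, 258, 278, 327, 376, 393, 376] [217, 205, 195, 196, 199, 201, 203, 203, 206, 203, 216, 271, 342, 388, 403, 404, 406, 406, 404, 403, 404, 404, 404, 407]
235 [701, 701, 700, 700, 701, 701, 701, 701, 688, 634, 539, 499, 523, 556, 564, 556, 566, 586, 580, 537, 485, 450, 421, 364, 295] [254, 257, 254, 249, 246, 248, 248, 250, 251, 248, 248, 245, 250, 291, 355, 394, 404, 406, 406, 406, 406, 406, 406, 404]
small cap [ 486.2 -179.3   55. ] body [ 486.7 -173.2   18. ]
```

View pics/d.png

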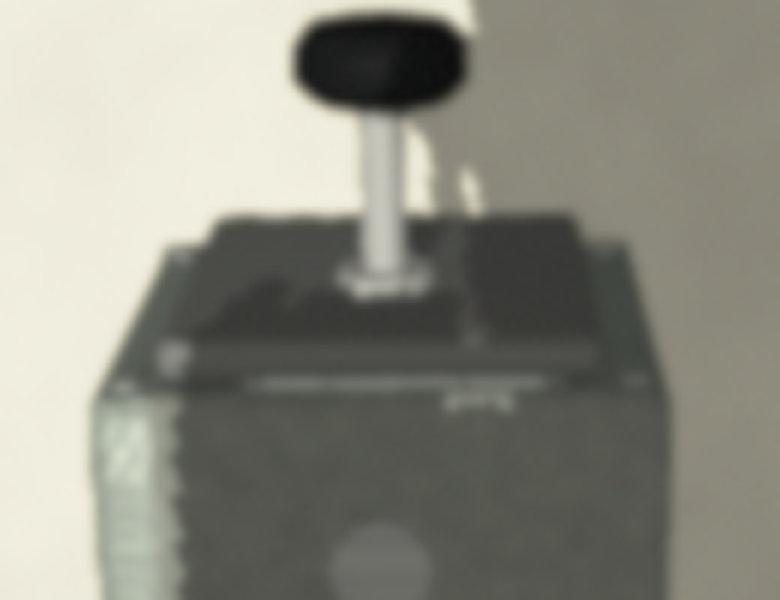

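The crop shows the stem straight on: it meets the disc at crop (383,112) and the collar at (385,272). The reader's top front corners are at crop (95,400) and (668,398).

Run:
```python
from h import *
import pickle
d=pickle.load(open('c.pkl','rb'))
P=lambda u,v,z:1e3*plane(d,240+u/6,165+v/6,z)
a,b=P(383,100,.055),P(385,268,.055); print('stem',a,b,np.degrees(np.arctan2(*(b-a)[1::-1])),np.linalg.norm(a-b))
l,q=P(95,400,.092),P(668,398,.092); n=l-q; m=(l+q)/2
# note camera left = world -y
print('corners',l,q,np.linalg.norm(n),'yaw',np.degrees(np.arctan2(-n[1],-n[0]))-90,m)
w=np.radians(-13.5); ax=np.array([np.cos(w),np.sin(w)])
print('knob pred from front',m[:2]-49*ax, 'stem mid',m[:2]-(8+4+15)*ax)
print('panel top', P(190,345,.086),P(595,345,.086))
```

```text
stem [535.69637882  88.55429733  55.        ] [566.12002544  81.10735507  55.        ] -13.754128116502896 31.321801077086977
corners [565.57110007  33.20962733  92.        ] [587.69445287 125.21718918  92.        ] 94.62998561681769 yaw -13.520188874911327 [576.63277647  79.21340825  92.        ]
knob pred from front [528.98665037  90.65223108] stem mid [550.37878862  85.51643308]
panel top [561.94183576  49.77556003  86.        ] [578.00672023 115.45006666  86.        ]
```

>>> send_rows(targets="11 -19 -30 0 0 0 91; 11 -19 -70 0 0 0 91; 11 -19 -110 0 0 0 91; 11 -19 -130 0 0 0 91; 11 -19 -150 0 0 0 91; 11 -19 -168 0 0 0 91; 11 -19 -185 0 0 0 91; 11 -19 -185 0 0 0 91; 11 -19 -185 0 0 0 91")

```text
time_s: 2.9
ee_pos: [0.5517, 0.0834, 0.0422]
tool_rot: [-1.571, -0.0, 1.328]
contact_force: [-0.2, -0.3, 0.2]
opening: 0.0907
```

>>> send_rows(targets="0 0 0 0 0 0 40; 0 0 0 0 0 0 0; 0 0 0 0 0 0 0; 0 0 0 0 0 0 0; 0 0 0 0 0 0 0; 0 0 0 0 0 0 0; 0 0 0 0 0 0 0; 0 0 0 0 0 0 0", newtons=15)

```text
time_s: 3.9
ee_pos: [0.5514, 0.0831, 0.0417]
tool_rot: [-1.571, -0.0, 1.328]
contact_force: [0.6, 0.1, -0.9]
opening: 0.0156
```

>>> send_rows(targets="0 0 0 0 0 0 0; 0 0 0 0 0 0 0; 0 0 0 0 0 0 0; 0 0 0 0 0 0 0")

```text
time_s: 4.4
ee_pos: [0.552, 0.0857, 0.0418]
tool_rot: [-1.572, -0.003, 1.33]
contact_force: [1.5, 7.0, -3.5]
opening: 0.0075
```

>>> send_rows(targets="-10 2 0 0 0 0 0; -19 5 0 0 0 0 0; -29 7 0 0 0 0 0; -39 9 0 0 0 0 0; -49 12 0 0 0 0 0; -58 14 0 0 0 0 0; -68 16 0 0 0 0 0; -70 17 0 0 0 0 0; -70 17 0 0 0 0 0; -70 17 0 0 0 0 0", newtons=30)

```text
time_s: 5.65
ee_pos: [0.4839, 0.1017, 0.0419]
tool_rot: [-1.575, -0.003, 1.329]
contact_force: [7.7, 5.8, -12.7]
opening: 0.0069
```

>>> send_rows(targets="0 0 0 0 0 0 91; 0 0 0 0 0 0 91; 0 0 0 0 0 0 91; 0 0 0 0 0 0 91; 0 0 0 0 0 0 91; 0 0 0 0 0 0 91; 0 0 30 0 0 0 91; 0 0 80 0 0 0 91; 0 0 140 0 0 0 91; 0 0 185 0 0 0 91")

```text
time_s: 6.9
ee_pos: [0.4816, 0.1, 0.2293]
tool_rot: [-1.572, -0.001, 1.328]
contact_force: [0.9, 0.6, -0.4]
opening: 0.0906
```

Run:
```python
from h import *
import pickle
d=get('wrist','e_wrist'); pickle.dump(d,open('e.pkl','wb'))
s=r.sense(); print(s['time_s'],s['ee_pos'],s['opening'],s['contact_force'])
```

```text
6.95 [0.48412523 0.10049855 0.23426784] 0.09090181697395826 [2.45002189 0.73583256 3.15514902]
```

View pics/e_wrist.png

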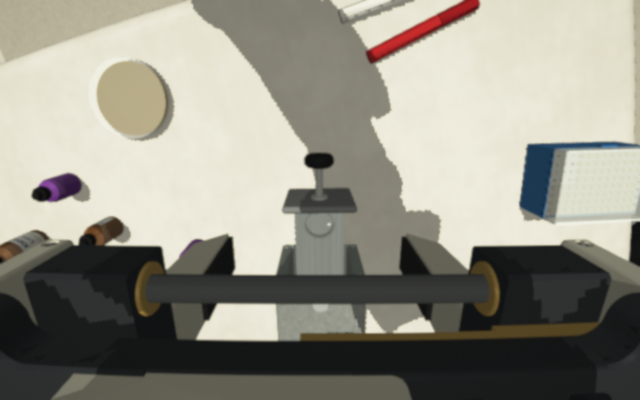

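The slide is out: the panel stands 70 mm in front of the reader, with the carriage behind it at about (319,224). Next I'll hover over the small bottle, turning the jaws to a yaw of about 130° to stay clear of the tall bottles.

>>> send_rows(targets="1 -40 0 0 0 9 91; 1 -80 0 0 0 18 91; 1 -120 0 0 0 27 91; 2 -160 0 0 0 36 91; 2 -200 0 0 0 45 91; 3 -240 0 0 0 54 91; 3 -285 0 0 0 54 91; 3 -285 0 0 0 54 91; 3 -285 0 0 0 54 91; 3 -285 0 0 0 54 91")

```text
time_s: 8.2
ee_pos: [0.4845, -0.1835, 0.2266]
tool_rot: [-1.571, -0.001, 2.272]
contact_force: [-0.5, -1.0, -0.2]
opening: 0.0913
```

>>> send_rows(targets="0 0 0 0 0 0 70; 0 0 0 0 0 0 60; 0 0 0 0 0 0 60; 0 0 0 0 0 0 60")

```text
time_s: 8.7
ee_pos: [0.4844, -0.1848, 0.2268]
tool_rot: [-1.571, -0.0, 2.271]
contact_force: [-0.4, -0.5, -0.2]
opening: 0.0611
```

Run:
```python
from h import *
import pickle
d=get('wrist','f_wrist'); pickle.dump(d,open('f.pkl','wb'))
d2=get('side','f_side'); pickle.dump(d2,open('f2.pkl','wb'))
s=r.sense(); print(s['time_s'],s['ee_pos'],s['tool_rot'],s['opening'],np.round(d['extrinsics'],3)[:3,3])
print([np.round(proj(d,(.486,-.187,z)),0) for z in (0,.062)])
P=lambda u,v,z:np.round(1e3*plane(pickle.load(open('e.pkl','rb')),u,v,z),1)
print('pocket rim circle',P(319.5,224.5,.026),P(305,224,.026),P(334,224,.026),'knob',P(319,160.5,.055))
```

```text
8.8 [ 0.48440745 -0.18491147  0.22676611] [-1.57085031e+00  1.71144708e-05  2.27054776e+00] 0.059947095954384716 [ 0.425 -0.235  0.385]
[array([315., 172.]), array([315., 184.])]
pocket rim circle [541.2  86.9  26. ] [536.4  70.   26. ] [544.8 104.2  26. ] knob [460.4 106.   55. ]
```

View pics/f_wrist.png

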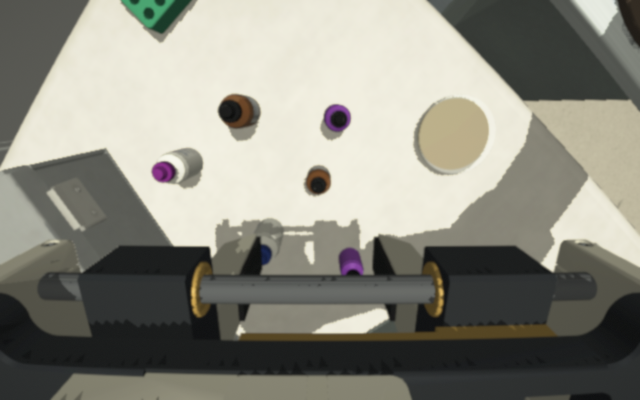

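The wrist view shows the small brown bottle at (318,180) with its cap at about (318,184). The tall brown bottle is at (236,110), the purple one at (337,118) and the petri dish at (453,134).

Run:
```python
from h import *
import pickle
d=pickle.load(open('f.pkl','rb')); im=d['img']
P=lambda u,v,z:np.round(1e3*plane(d,u,v,z),1)
c=im[160:205,295:340].astype(int)
g=c.max(2); 
ys,xs=np.nonzero(g<45); print('cap',xs.mean()+295,ys.mean()+160,len(xs),P(xs.mean()+295,ys.mean()+160,.058))
m=((c[:,:,2]-c[:,:,0])>35)|(g<45); m=cv2.morphologyEx(m.astype('uint8'),cv2.MORPH_OPEN,np.ones((3,3)))
ys,xs=np.nonzero(m); print('all',xs.min()+295,xs.max()+295,ys.min()+160,ys.max()+160)
u=(xs.min()+xs.max()+1)/2+295
print('shoulder edges z.03',P(xs.min()+295,178,.03),P(xs.max()+296,178,.03),'far base',P(u,ys.min()+160,0.0),P(u,ys.min()+160,0.036))
cv2.imwrite('pics/g.png',cv2.resize(im[155:215,285:355],None,fx=8,fy=8,interpolation=cv2.INTER_CUBIC))
```

```text
cap 317.7875 184.775 160 [ 485.3 -183.5   58. ]
all 307 330 170 191
shoulder edges z.03 [ 492.3 -193.6   30. ] [ 474.6 -172.7   30. ] far base [ 480.7 -185.2    0. ] [ 475.5 -189.9   36. ]
```

View pics/g.png

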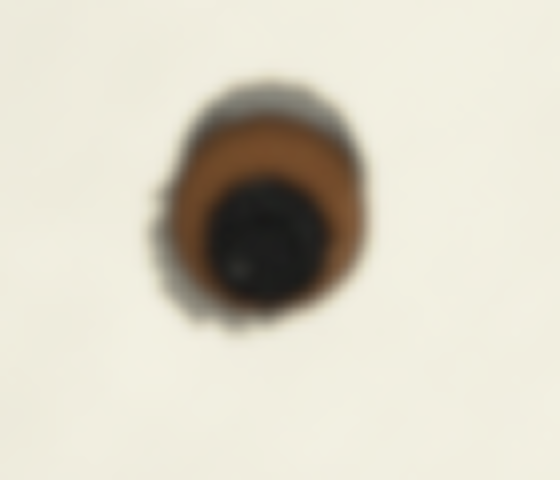

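The cap and shoulder circles put the bottle at about (485,-185), directly under the TCP, and the other views agree. I'll descend to TCP z = 16 mm and grip gently.

>>> send_rows(targets="0 0 -45 0 0 0 60; 0 0 -90 0 0 0 60; 0 0 -130 0 0 0 60; 0 0 -155 0 0 0 60; 0 0 -175 0 0 0 60; 0 0 -190 0 0 0 60; 0 0 -203 0 0 0 60; 0 0 -210 0 0 0 60; 0 0 -210 0 0 0 60; 0 0 -210 0 0 0 60")

```text
time_s: 10.05
ee_pos: [0.4848, -0.185, 0.0172]
tool_rot: [-1.571, 0.001, 2.271]
contact_force: [-0.1, -0.1, 0.2]
opening: 0.0602
```

>>> send_rows(targets="0 0 0 0 0 0 45; 0 0 0 0 0 0 38; 0 0 0 0 0 0 34; 0 0 0 0 0 0 31; 0 0 0 0 0 0 28; 0 0 0 0 0 0 20; 0 0 0 0 0 0 20; 0 0 0 0 0 0 20", newtons=10)

```text
time_s: 11.05
ee_pos: [0.4843, -0.1849, 0.0167]
tool_rot: [-1.571, -0.0, 2.271]
contact_force: [-0.8, 0.8, 0.3]
opening: 0.0285
```

>>> send_rows(targets="0 0 3 0 0 0 20; 0 0 15 0 0 0 20; 0 0 40 0 0 0 20; 0 0 80 0 0 0 20; 0 0 120 0 0 0 20; 0 0 140 0 0 0 20; 0 0 140 0 0 0 20", newtons=15)

```text
time_s: 11.92
ee_pos: [0.4855, -0.1853, 0.1589]
tool_rot: [-1.573, 0.003, 2.27]
contact_force: [-0.4, -0.8, -0.6]
opening: 0.0282
```

>>> send_rows(targets="6 30 0 0 0 -6 20; 13 65 0 0 0 -13 20; 22 105 0 0 0 -21 20; 31 150 0 0 0 -30 20; 41 195 0 0 0 -39 20; 49 235 0 0 0 -46 20; 55 260 0 0 0 -52 20; 57 272 0 0 0 -54 20; 57 272 0 0 0 -54 20; 57 272 0 0 0 -54 20")

```text
time_s: 13.18
ee_pos: [0.5409, 0.0861, 0.1563]
tool_rot: [-1.57, 0.001, 1.328]
contact_force: [-0.0, 0.0, -0.3]
opening: 0.0281
```

Run:
```python
from h import *
import pickle
d=get('wrist','i_wrist'); d2=get('side','i_side'); d3=get('scene','i_scene'); pickle.dump((d,d2,d3),open('i.pkl','wb'))
s=r.sense(); print(s['time_s'],s['ee_pos'],s['tool_rot'],s['opening'],s['contact_force'])
a=cv2.resize(d2['img'][100:240,230:380],None,fx=4,fy=4,interpolation=cv2.INTER_CUBIC)
cv2.imwrite('pics/i.png',a)
for n,p in (('pocket',(.542,.0872,.026)),('knob',(.461,.107,.055))): print(n,[np.round(proj(q,p),1) for q in (d,d2,d3)])
```

```text
13.325 [0.54126097 0.086044   0.15670306] [-1.57073853e+00  2.09706771e-04  1.32707388e+00] 0.028388024345261036 [-0.11578817  0.11482463 -0.33236383]
pocket [array([320.3, 192.5]), array([275.7, 194.1]), array([289.5, 195.5])]
knob [array([320.6,  99.2]), array([238.6, 185.6]), array([256.3, 189.3])]
```

View pics/i.png

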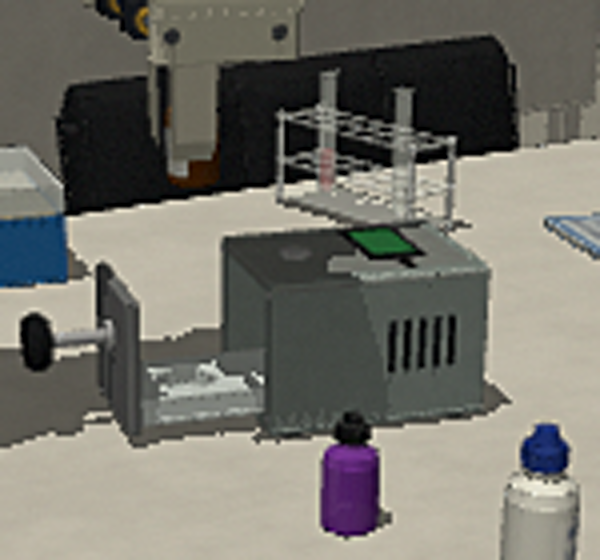

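Run:
```python
from h import *
import pickle
d,d2,d3=pickle.load(open('i.pkl','rb'))
for n,q,(u0,u1,v0,v1) in (('side',d2,(262,296,132,152)),('scene',d3,(270,310,135,175))):
    c=q['img'][v0:v1,u0:u1].astype(int); m=(c[:,:,2]-c[:,:,0])>30
    ys,xs=np.nonzero(m); 
    for y in sorted(set(ys)): 
        x=xs[ys==y]; print(n,y+v0,x.min()+u0,x.max()+u0,end=' | ')
    print()
    for z in (.140,.150): print('pred centre',z,np.round(proj(q,(.5413,.086,z)),1),'+5mm reader x',np.round(proj(q,(.5413+.00486,.086-.00118,z)),1),'edges',[np.round(proj(q,(.5413+s*.0121,.086-s*.008,z)),1) for s in (-1,1)])
im=d['img']; print([np.round(proj(d,(.5413,.086,z)),1) for z in (.14,.202)])
cv2.imwrite('pics/j.png',cv2.resize(im[130:330,220:420],None,fx=3,fy=3,interpolation=cv2.INTER_CUBIC))
```

```text
side 138 283 283 | side 139 283 284 | side 140 278 284 | side 141 277 283 | side 142 277 283 | side 143 277 284 | side 144 272 284 | side 145 273 283 | side 146 275 280 | 
pred centre 0.14 [275.2 145.5] +5mm reader x [277.4 145.3] edges [array([268.5, 145.3]), array([281.9, 145.7])]
pred centre 0.15 [275.1 141. ] +5mm reader x [277.4 140.9] edges [array([268.4, 140.8]), array([281.8, 141.2])]
scene 151 290 293 | scene 152 290 293 | scene 153 290 292 | 
pred centre 0.14 [287.5 153.9] +5mm reader x [289.5 153.7] edges [array([281.7, 153.8]), array([293.4, 154. ])]
pred centre 0.15 [287.4 150. ] +5mm reader x [289.4 149.8] edges [array([281.4, 149.9]), array([293.3, 150.1])]
[array([319.8, 241.6]), array([320.9, 303. ])]
```

View pics/j.png

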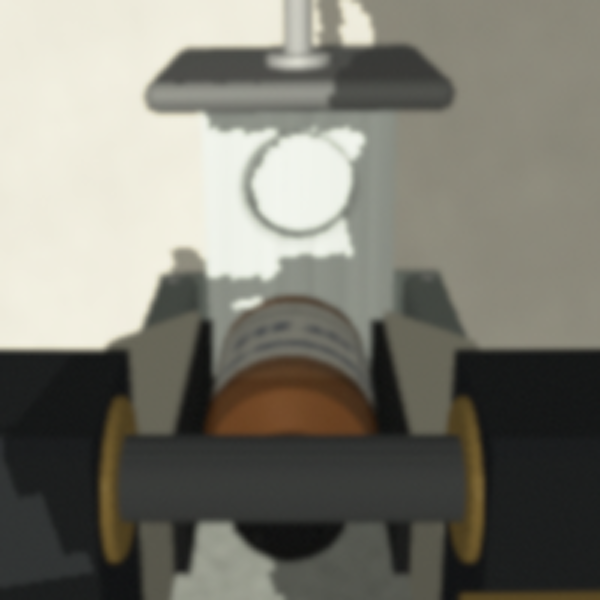

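The wrist crop shows the empty pocket rim circle centred at crop (300,184). The bottle is in the fingers with the camera-side edge of its base at (293,298), its shoulder centred at x=291 and its cap at x=290.

Run:
```python
from h import *
import pickle
d=pickle.load(open('i.pkl','rb'))[0]
P=lambda u,v,z:1e3*plane(d,220+u/3,130+v/3,z)[:2]
ax=np.array([.972,-.236]); l=np.array([.236,.972])
for n,p in (('pocket',P(300,184.5,.026)),('rimL',P(245,184,.026)),('rimR',P(355,184,.026)),('rimF',P(300,133,.026)),('rimB',P(300,236,.026)),
  ('base c',P(294,298,.140)+14.5*ax),('shoulder',P(291,410,.176)),('cap',P(290,540,.2)),('tcp',np.array([541.3,86.]))):
    print(n,np.round(p,1),'ax',round(p@ax,1),'lat',round(p@l,1))
```

```text
pocket [540.9  87.2] ax 505.2 lat 212.4
rimL [536.7  70.5] ax 505.0 lat 195.2
rimR [544.9 103.9] ax 505.1 lat 229.6
rimF [525.   91.1] ax 488.8 lat 212.4
rimB [557.4  83.2] ax 522.2 lat 212.4
base c [547.5  83.4] ax 512.5 lat 210.3
shoulder [538.3  85.1] ax 503.2 lat 209.7
cap [545.5  83.1] ax 510.6 lat 209.6
tcp [541.3  86. ] ax 505.8 lat 211.3
```

>>> send_rows(targets="-2.6 2.2 -15 0 0 0 20; -2.6 2.2 -40 0 0 0 20; -2.6 2.2 -65 0 0 0 20; -2.6 2.2 -85 0 0 0 20; -2.6 2.2 -98 0 0 0 20; -2.6 2.2 -104 0 0 0 20; -2.6 2.2 -104 0 0 0 20; -2.6 2.2 -104 0 0 0 20; -2.6 2.2 -104 0 0 0 20")

```text
time_s: 14.45
ee_pos: [0.5392, 0.0894, 0.0533]
tool_rot: [-1.572, -0.001, 1.328]
contact_force: [0.8, -0.3, -0.8]
opening: 0.0287
```

Run:
```python
from h import *
import pickle
d=get('wrist','k_wrist'); d2=get('side','k_side'); pickle.dump((d,d2),open('k.pkl','wb'))
s=r.sense(); print(s['time_s'],s['ee_pos'],s['contact_force'],s['opening'])
a=cv2.resize(d['img'][200:330,250:390],None,fx=4,fy=4,interpolation=cv2.INTER_CUBIC)
b=cv2.resize(d2['img'][130:225,245:305],None,fx=4,fy=4,interpolation=cv2.INTER_CUBIC)
h=max(a.shape[0],b.shape[0]); c=np.zeros((h,a.shape[1]+b.shape[1],3),'uint8'); c[:a.shape[0],:a.shape[1]]=a; c[:b.shape[0],a.shape[1]:]=b
cv2.imwrite('pics/k.png',c); print(c.shape)
t=s['ee_pos']
for z in (.026,.036,.05,.098): print(z,np.round(proj(d,(t[0],t[1],z)),1),np.round(proj(d2,(t[0],t[1],z)),1))
```

```text
14.55 [0.53904522 0.08941247 0.05314598] [-0.7456285  -0.35758885 -0.82246258] 0.028617394153543623
(520, 800, 3)
0.026 [319.5 233.6] [274.1 194. ]
0.036 [319.7 240. ] [274.  189.9]
0.05 [319.9 250.2] [274.  184.1]
0.098 [321.  300.6] [273.7 163.7]
```

View pics/k.png

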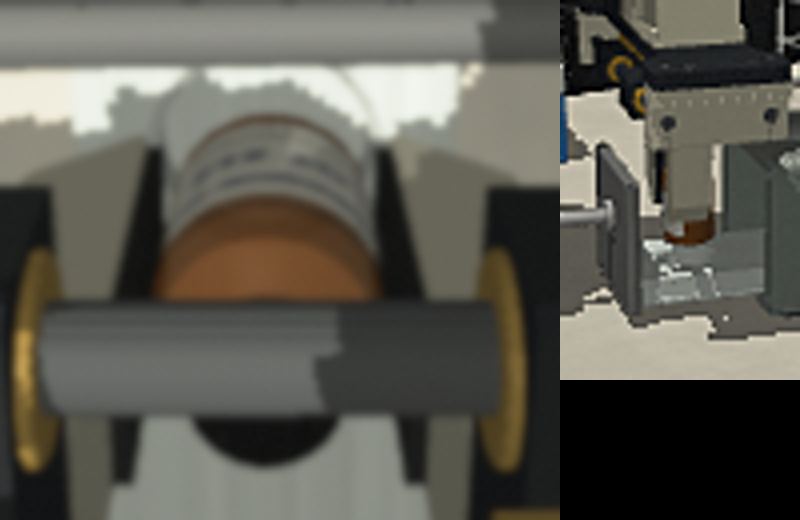

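The last crop shows the pocket rim arc with its front edge at crop (270,62) and sides near x=163 and x=372. The bottle base's front edge is at (266,115). In the side panel the bottle spans crop x 662–714.

Run:
```python
from h import *
import pickle
d,d2=pickle.load(open('k.pkl','rb'))
P=lambda u,v,z:1e3*plane(d,250+u/4,200+v/4,z)[:2]
ax=np.array([.972,-.236]); l=np.array([.236,.972])
for n,p in (('rimF+17',P(270,62,.026)+17*ax),('rimF19 (chamfer)',P(270,62,.026)+19*ax),('rimL',P(163,110,.026)),('rimR',P(372,110,.026)),('base c.036',P(266,115,.036)+14.5*ax),('base c .033',P(266,115,.033)+14.5*ax),('tcp',np.array([539.05,89.4]))):
    print(n,np.round(p,1),'ax',round(p@ax,1),'lat',round(p@l,1))
g=d['img'][:,:,:]; print(g[205:235,316].sum(1).tolist())
c=d2['img'][175:195,262:292].astype(int); m=(c[:,:,2]-c[:,:,0])>30
for y in range(20):
    x=np.nonzero(m[y])[0]
    if len(x): print(175+y,x.min()+262,x.max()+262,end=' | ')
p=(.5424,.0868,.035); 
for k in (-14.5,0,14.5): print(np.round(proj(d2,(.5390+k*.836e-3,.0894-k*.549e-3,.036)),1))
```

```text
rimF+17 [543.6  87. ] ax 507.8 lat 212.9
rimF19 (chamfer) [545.5  86.6] ax 509.8 lat 212.9
rimL [530.7  72.9] ax 498.7 lat 196.1
rimR [538.6 104.6] ax 498.8 lat 228.8
base c.036 [545.7  85.9] ax 510.1 lat 212.3
base c .033 [546.8  85.6] ax 511.3 lat 212.3
tcp [539.   89.4] ax 502.9 lat 214.1
[423, 431, 434, 432, 423, 412, 398, 384, 366, 347, 352, 463, 629, 695, 689, 608, 491, 430, 417, 416, 416, 411, 383, 309, 234, 243, 286, 308, 307, 312]
175 271 271 | 176 271 271 | 184 282 282 | 185 276 282 | 186 276 282 | 187 276 282 | 188 271 282 | 189 271 282 | 190 273 280 | [267.6 189.8]
[274.  189.9]
[280.4 190.1]
```

>>> send_rows(targets="-3.4 0.8 0 0 0 0 20; -3.4 0.8 -3 0 0 0 20; -3.4 0.8 -6 0 0 0 20; -3.4 0.8 -9 0 0 0 20; -3.4 0.8 -11 0 0 0 20; -3.4 0.8 -13 0 0 0 20; -3.4 0.8 -13 0 0 0 20; -3.4 0.8 -13 0 0 0 20")

```text
time_s: 15.55
ee_pos: [0.5355, 0.0901, 0.0398]
tool_rot: [-1.571, -0.0, 1.328]
contact_force: [-0.2, -0.6, -0.2]
opening: 0.0281
```

No contact force at 3 mm below the rim, so the bottle is entering the pocket. I'll lower further.

>>> send_rows(targets="0 0 -2 0 0 0 20; 0 0 -4 0 0 0 20; 0 0 -5 0 0 0 20; 0 0 -6 0 0 0 20; 0 0 -7 0 0 0 20; 0 0 -7 0 0 0 20")

```text
time_s: 16.3
ee_pos: [0.5354, 0.0901, 0.0327]
tool_rot: [-1.571, 0.0, 1.328]
contact_force: [-0.0, -0.2, -0.2]
opening: 0.0284
```

>>> send_rows(targets="0 0 -1 0 0 0 20; 0 0 -2 0 0 0 20; 0 0 -2 0 0 0 20; 0 0 -2 0 0 0 20")

```text
time_s: 16.8
ee_pos: [0.5354, 0.0901, 0.0308]
tool_rot: [-1.571, -0.0, 1.328]
contact_force: [0.3, -0.4, -0.7]
opening: 0.0281
```

>>> send_rows(targets="0 0 0 0 0 0 30; 0 0 0 0 0 0 34; 0 0 0 0 0 0 40; 0 0 0 0 0 0 50; 0 0 0 0 0 0 60; 0 0 0 0 0 0 60; 0 0 0 0 0 0 60; 0 0 0 0 0 0 60")

```text
time_s: 17.8
ee_pos: [0.5354, 0.0901, 0.0307]
tool_rot: [-1.571, -0.0, 1.328]
contact_force: [0.0, 1.0, 0.2]
opening: 0.0598
```

>>> send_rows(targets="0 0 5 0 0 0 60; 0 0 15 0 0 0 60; 0 0 30 0 0 0 60; 0 0 60 0 0 0 60; 0 0 100 0 0 0 60; 0 0 140 0 0 0 60; 0 0 180 0 0 0 60; 0 0 180 0 0 0 60; 0 0 180 0 0 0 60")

```text
time_s: 18.92
ee_pos: [0.5351, 0.0901, 0.211]
tool_rot: [-1.571, -0.0, 1.328]
contact_force: [-0.4, -0.5, -0.3]
opening: 0.0601
```

Run:
```python
from h import *
import pickle
d=get('wrist','l_wrist'); d2=get('side','l_side'); pickle.dump((d,d2),open('l.pkl','wb'))
s=r.sense(); print(s['time_s'],s['ee_pos'],s['contact_force'],s['opening'])
c=d2['img'][150:215,240:310].astype(int)
m=((c[:,:,2]-c[:,:,0])>30).astype('uint8'); n,_,st,ce=cv2.connectedComponentsWithStats(m); print('brown side',[(q[0]+240,q[1]+150,q[2],q[3],q[4]) for q in st[1:] if q[4]>15])
for y in range(150,200,3): print(y,['%d'%v for v in d2['img'][y,262:292].max(1)])
for z in (.014,.05,.061,.076): print(z,np.round(proj(d2,(.5415,.087,z)),1),np.round(proj(d,(.5415,.087,z)),1))
w=d['img'][150:290,270:370].astype(int); m=((w[:,:,2]-w[:,:,0])>30).astype('uint8'); n,_,st,ce=cv2.connectedComponentsWithStats(m); print('brown wrist',[(q[0]+270,q[1]+150,q[2],q[3],q[4]) for q in st[1:] if q[4]>15])
```

```text
19.025 [0.53465689 0.09001289 0.21001171] [ 0.17064935 -0.18883008  0.03386882] 0.060053509365488485
brown side [(np.int32(269), np.int32(180), np.int32(12), np.int32(17), np.int32(143))]
150 ['8', '2', '0', '0', '0', '0', '0', '4', '92', '157', '218', '215', '214', '213', '208', '203', '200', '198', '200', '197', '195', '196', '194', '192', '191', '189', '190', '190', '189', '193']
153 ['198', '195', '192', '191', '189', '190', '190', '191', '190', '190', '187', '188', '186', '185', '188', '187', '187', '188', '188', '186', '186', '185', '187', '186', '187', '188', '188', '187', '186', '188']
156 ['193', '192', '192', '190', '190', '186', '189', '187', '187', '187', '186', '187', '186', '187', '188', '187', '186', '186', '187', '186', '186', '185', '187', '187', '187', '188', '188', '187', '188', '189']
159 ['186', '187', '187', '188', '187', '190', '190', '192', '189', '189', '189', '186', '187', '188', '187', '187', '189', '188', '187', '188', '190', '188', '193', '156', '57', '62', '67', '57', '62', '55']
162 ['192', '192', '192', '191', '190', '192', '192', '192', '190', '193', 
[... 2052 characters left out ...]
 '49', '122', '109', '197', '189', '188', '195', '194', '73', '83', '87']
195 ['82', '75', '55', '77', '94', '89', '97', '105', '140', '137', '154', '172', '79', '62', '66', '64', '59', '52', '39', '31', '77', '141', '201', '195', '191', '193', '193', '195', '195', '197']
198 ['82', '73', '55', '75', '94', '92', '85', '81', '89', '93', '203', '200', '202', '204', '205', '206', '185', '185', '167', '167', '166', '146', '131', '131', '130', '127', '107', '129', '127', '107']
0.014 [275.6 199.1] [317.  182.5]
0.05 [275.4 184.2] [317.1 190.5]
0.061 [275.4 179.6] [317.1 193.3]
0.076 [275.3 173.3] [317.1 197.4]
brown wrist [(np.int32(304), np.int32(175), np.int32(26), np.int32(25), np.int32(313))]
```

The side view agrees with the bottle being seated: cap top at row 173 (173.3 predicted for a base on the pocket floor), body at columns 269–281 (predicted centre 275.4), upright. The slide is still out. My 12 pictures are used up, so from here I check numerically. Next I'll close the fingers and go in front of the knob to push.

>>> send_rows(targets="-30 7 0 0 0 0 40; -60 14 0 0 0 0 20; -90 21 0 0 0 0 0; -115 26 0 0 0 0 0; -123 28 0 0 0 0 0; -123 28 -40 0 0 0 0; -123 28 -90 0 0 0 0; -123 28 -140 0 0 0 0; -123 28 -169 0 0 0 0; -123 28 -169 0 0 0 0", newtons=10)

```text
time_s: 20.27
ee_pos: [0.4115, 0.117, 0.0399]
tool_rot: [-1.568, 0.003, 1.327]
contact_force: [0.1, -0.3, -0.1]
opening: 0.0001
```

>>> send_rows(targets="0 0 0 0 0 0 0; 0 0 0 0 0 0 0; 5 -1.2 0 0 0 0 0; 10 -2.4 0 0 0 0 0; 15 -3.6 0 0 0 0 0; 20 -4.8 0 0 0 0 0; 20 -4.8 0 0 0 0 0")

```text
time_s: 21.15
ee_pos: [0.4329, 0.1131, 0.0417]
tool_rot: [-1.571, -0.0, 1.328]
contact_force: [-0.5, 0.0, -0.0]
opening: 0.0001
```

>>> send_rows(targets="4 -1 0 0 0 0 0; 8 -2 0 0 0 0 0; 12 -2.9 0 0 0 0 0; 16 -3.9 0 0 0 0 0; 20 -4.9 0 0 0 0 0; 24 -5.8 0 0 0 0 0; 28 -6.8 0 0 0 0 0; 32 -7.8 0 0 0 0 0; 36 -8.7 0 0 0 0 0; 40 -9.7 0 0 0 0 0")

```text
time_s: 22.4
ee_pos: [0.4714, 0.1039, 0.0415]
tool_rot: [-1.569, 0.0, 1.329]
contact_force: [-3.2, 1.8, 1.5]
opening: 0.0003
```

>>> send_rows(targets="3 -0.7 0 0 0 0 0; 6 -1.5 0 0 0 0 0; 9 -2.2 0 0 0 0 0; 12 -2.9 0 0 0 0 0; 15 -3.6 0 0 0 0 0; 18 -4.4 0 0 0 0 0; 21 -5.1 0 0 0 0 0; 24 -5.8 0 0 0 0 0; 27 -6.5 0 0 0 0 0; 30 -7.3 0 0 0 0 0")

```text
time_s: 23.65
ee_pos: [0.5026, 0.0963, 0.0417]
tool_rot: [-1.571, -0.0, 1.328]
contact_force: [0.1, -0.4, -0.6]
opening: 0.0004
```

>>> send_rows(targets="2 -0.5 0 0 0 0 0; 4 -1 0 0 0 0 0; 6 -1.5 0 0 0 0 0; 8 -1.9 0 0 0 0 0; 8 -1.9 0 0 0 0 0")

```text
time_s: 24.28
ee_pos: [0.5106, 0.0944, 0.0417]
tool_rot: [-1.571, -0.0, 1.328]
contact_force: [0.3, 0.3, -0.0]
opening: 0.0001
```

>>> send_rows(targets="1 -0.2 0 0 0 0 0; 2 -0.5 0 0 0 0 0; 3 -0.7 0 0 0 0 0; 4 -1 0 0 0 0 0; 4 -1 0 0 0 0 0")

```text
time_s: 24.9
ee_pos: [0.5115, 0.0941, 0.0413]
tool_rot: [-1.566, 0.001, 1.329]
contact_force: [-9.4, 3.8, 5.8]
opening: 0.0004
```

The knob meets a firm stop at about 10 N, with the slide home. I'll back off, rise and check against the first pictures.

>>> send_rows(targets="-10 2.4 0 0 0 0 0; -30 7 0 0 0 0 0; -60 14 0 0 0 0 0; -70 17 30 0 0 0 0; -70 17 80 0 0 0 0; -90 60 140 0 0 0 0; -110 110 170 0 0 0 0; -130 160 170 0 0 0 0; -130 160 170 0 0 0 0; -130 160 170 0 0 0 0")

```text
time_s: 26.15
ee_pos: [0.3844, 0.253, 0.2116]
tool_rot: [-1.571, 0.0, 1.329]
contact_force: [-0.2, 0.3, 0.0]
opening: 0.0006
```

Run:
```python
from h import *
import pickle
D=pickle.load(open('a.pkl','rb'))
for n,(u0,u1,v0,v1) in (('side',(255,290,165,200)),('scene',(272,296,172,200))):
    q=get(n,'z_'+n)
    for k,i in (('start',D[n]['img']),('now',q['img'])):
        m=(i[v0:v1,u0:u1].max(2)<45).astype('uint8'); nn,_,st,ce=cv2.connectedComponentsWithStats(m); j=1+st[1:,4].argmax(); print(n,k,'knob',ce[j]+[u0,v0],st[j,4])
    diff=np.abs(q['img'].astype(int)-D[n]['img']).max(2)>60
    for t,(a,b,c,e) in {'blue':(345,385,200,255),'brown':(340,380,240,300),'white':(390,430,230,290),'reader':(280,352,150,210)}.items(): print(n,t,int(diff[c:e,a:b].sum()))
s=r.sense(); print(s['time_s'],s['ee_pos'],s['contact_force'])
```

```text
side start knob [269.68539326 182.05617978] 89
side now knob [269.72727273 182.10227273] 88
side blue 1
side brown 0
side white 2
side reader 1
scene start knob [284.31818182 185.34090909] 44
scene now knob [284.35555556 185.26666667] 45
scene blue 0
scene brown 0
scene white 0
scene reader 32
26.25 [0.3848309  0.25187304 0.21142639] [-0.06348932 -0.84854814  0.41326179]
```

The knob is back at its start pixels, so the slide is home, and the tall bottles haven't moved. Handing in.

```bash
python3 -c "
from bench import r
print(r.finish_job())"
```

```text
the job is handed in; nothing more can be done
None
```

I pulled the slide out by its stem, set the small brown bottle in the pocket and let it go. I then pushed the slide home with closed fingers on the knob and handed the job in at about 26 s.

- **Slide out:** it travelled 70 mm and reached its stop, and later views showed it still out.
- **Bottle in the pocket:** with the slide still out, the side view put the cap top at row 173, against 173.3 predicted for a bottle on the pocket floor. It was upright and within about 1 px of the pocket's centre.
- **Slide home:** the knob met a firm stop at about 10 N. It is back within 0.1 px of its starting place in both views.
- **Tall bottles:** the areas around them are unchanged in both views.

**Disagreement:** before placing, the side and wrist cameras showed the bottle about 6 mm off the tool centre along the slide. The scene view showed almost no offset. I moved the tool about 6 mm to allow for it, and the bottle went in with no contact force.

**Not checked:**
- The bottle could not be seen once the slide was inside, so its final state there is inferred from the earlier check and the smooth push.
- I had used all 12 pictures, so the placing and final checks were by pixel numbers rather than by eye.

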